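# Slide the plate out over the end of the ledge

## Robot

A 7-joint arm with a two-finger parallel gripper is mounted at the origin on the work surface. World frame = base frame: x ahead of the robot, y to its left, z up, the work surface at z = 0. Lengths are in m, angles in degrees, forces in N, time in s.
With the tool pointing down it reaches from about 0.425 to 0.875 m from the base axis. Payload 4.7 kg.
Tool frame: the origin (TCP) lies at the very end of the fingers, on their centre line; the grasp point (between the pads) lies 19 mm behind it; z points along the fingers, y is the direction in which the jaws open and shut (so a half turn about z gives the same grasp; the last joint's range is limited). The gripper opens to 87 mm and grips with 3 to 60 N. Pads are 19 mm wide; open, the fingers measure 117 mm over their backs; the gripper's body (75 mm by 190 mm) begins 51 mm behind the grasp point.
Start: joints at [73.803, 18.392, -4.016, 83.108, 1.295, 78.541, -3.26], TCP at [0.19, -0.622, 0.223] pointing down, gripper open.
Joint ranges: [-163.93, 163.93], [-17.29, 119.83], [-79.2, 71.16], [3.27, 140.29], [-89.18, 269.18], [5.43, 117.66], [-154.24, 154.24]. Speed limits (degrees/s): [147.25, 147.25, 180, 180, 180, 180, 180].

## Interface

Orientations are given as [roll, pitch, yaw] about the fixed x, y, z axes, in that order (R = Rz(yaw) Ry(pitch) Rx(roll)).
In Python, from cell import * gives the robot as it stands.
- The arm moves only by the tool arm_command, never from a script. Its argument "targets" is a list that holds one entry, the list of rows, each a list of 7 numbers: the shift along the tool's x, y, z in m, then the turn, a rotation vector about the tool's x, y, z in degrees, then the gripper's target within -1 to 1 (shut at 1, half-way at 0, fully open at -1). In form: [[[tx, ty, tz, rx, ry, rz, claw], ...]]. A call has 1 to 10 rows; each row is the pose to reach, as a shift and turn from the pose commanded when the call began, along the tool's axes at that moment; what a row does not reach only later rows make up. A row lasts 1/10 s, in which the tool goes at most 50 mm and 8.59 degrees, less where a joint would pass 70% of its speed; a pose out of reach is approached as far as the arm can. A call with a gripper value outside its range is refused whole. The fingers move at their own pace and stop on an object; "newtons" is the grip in N (left out, the last holds). Time passes only in rows, so rows that repeat a pose let the fingers close. It gives the time, the measured TCP pose, the force and the opening at its end, in the units of the state.
- get_obs(): the state, without advancing time (a new reading comes with each control period).
- read_camera(name): name is "scene" or "top" or "wrist"; returns a dict with "img" (384x512x3 uint8, red, green, blue), "z_map" (384x512 float32, m along the optical axis (not along the pixel's ray), 0 where there is no reading), "K" (3x3 intrinsics, pixels), "origin" and "attitude" of the camera in the world. Camera axes: x right, y down, z forward; pixel columns grow to the right and rows downward; lengths in m; the calibration is good to about 2 mm. A picture is of the moment at which its call begins.
- sign_off(): hands the job in, once; it reports no verdict.
Trained networks look in the newest picture that a camera, given by its name, has taken for a name from the list of things; names that differ only in an ending like _2 or _b are one class to them, and where a whole thing is asked for, a point or a joint stands for the part that bears it (a point fixed in the world has none). Each returns a list of dicts, best first, with "conf" (0 to 1); they miss things now and then, are a little off and sometimes report something else, mostly with a low value. They report only what shows in the picture. A call takes as long as a camera call. They do not tell look-alikes from the thing itself.
- search_frame(thing, camera): "position" ([column, row] in pixels, amid what is visible of it).
The state is a dict: "time_s": time; "qpos": joint angles; "joint_velocities": joint speeds; "effort": joint torques, N m; "tool_pos": TCP position; "tool_rot": TCP orientation; "force": force on the tool from outside, world axes, zero at the start; "wrist_torque": the same for the moment, N m; "grip_width": finger opening in m.
Only numpy, scipy, OpenCV 4.12 (cv2) and the standard library are available. Lean on these libraries where they do the work, as an engineer would, in place of code of your own. Each camera call takes 0.05 s, during which the arm holds its last target.

## Task

Two thin aluminium cover plates for the block heater lie flat on the grey bench ledge, where nobody can get hold of them. With the fingertips, push the longer plate along the ledge, away from the shorter one, until about a third of its length sticks out past the end of the ledge so that its edge can be taken by hand; leave it lying flat and square with the ledge, then move clear. Only push it, never lift, tip or drop it, and leave the shorter plate and everything else where it is.

Things in the scene. Friction and masses are not known exactly. Their poses are not given: they have to be found in the camera images.
- ledge: Fixed bench riser: grey board 160 mm deep (own x, pointing away from the robot, turned up to 0.25 rad), 500 mm long (own y), 16 mm thick, on two short legs; flat top 60 mm above the bench. Origin at the centre of its footprint on the bench, z up. Its ends (own y = +250 and -250 mm) are open. Along the far edge (own x 70 to 80 mm) runs an upstand 15 mm above the top.
- long_plate_center (a point): Centre of the longer plate, the one to push: bare aluminium, 120 mm (own y, along the ledge) by 75 mm (own x), 6 mm thick, 100 to 210 g, loose on either half of the ledge, beside the upstand (gap about 2 to 18 mm), yaw within 0.05 rad of the ledge's. The point is 3 mm above its underside. At least 80 mm of bare ledge lies between the two plates.
- short_plate_center (a point): Centre of the shorter plate, same metal and thickness, 75 mm by 75 mm, 6 mm thick, lying loose on the other half of the ledge. The point is 3 mm above its underside. To be left alone.
- jar_a: Small white-labelled jar with a screw cap, 26 mm diameter, 45 mm high, on the front strip of the ledge (nearer the robot than the plates); origin at the centre of its underside, z up. Not part of the work: leave it alone.
- jar_b: Small amber jar, 26 mm diameter, 45 mm high, on the front strip of the ledge; origin at the centre of its underside, z up. Not part of the work: leave it alone.
- bottle: Clear bottle with a screw cap, 70 mm diameter, 150 mm high, on the bench; origin at the centre of its underside, z up. Not part of the work: leave it alone.
- tube_rack: White rack with capped tubes, 70 x 160 mm, 72 mm high, on the bench beyond the ledge; origin at the centre of its underside, z up. Not part of the work: leave it alone.
- tip_box: Box of pipette tips with a clear lid, 88 x 123 mm, 63 mm high, on the bench beyond the ledge; origin at the centre of its underside, z up. Not part of the work: leave it alone.
- beaker: Open glass beaker, 68 mm diameter, 80 mm high, on the bench; origin at the centre of its underside, z up. Not part of the work: leave it alone.
- well_plate: White flat well plate, 85 x 127 mm, 14 mm high, on the bench; origin at the centre of its underside, z up. Not part of the work: leave it alone.
There are look-alikes about, which are no part of the job. Leave any brown look-alike of the part that bears long_plate_center alone.

How it is judged:
By the outcome, as a careful person would: the job done as asked, in the order asked, and still so for the second after the job is handed in, with the robot touching nothing.
It also fails if it takes over 32 s, if anything falls off the work surface, if the arm or the gripper's body presses on something with over 40 N, if the wrist force passes 120 N, or if a joint passes its speed limit or range.

## Working session

There is one attempt and no reset: what is moved stays moved. The work goes in short steps, Python scripts to look and compute and a tool call to move; the robot and the scene stay as the last step left them, time stands still between calls to the robot, and variables do not carry over. Pictures are saved under pics/ and viewed, and the job is handed in when it is done.

Besides the shell and the picture viewer there is one more tool, called after ">>>" by a JSON object that holds its "op" and its "data". arm_command: Moves the arm, as the interface text tells. Its arguments: {"type":"object","properties":{"targets":{"type":"array","items":{"type":"array","items":{"type":"array","items":{"type":"number"}}}},"newtons":{"type":"number"}},"required":["targets"]}

```bash
mkdir -p pics; ls
cat > h.py <<'E'
from cell import *
import numpy as np, cv2
def cam(n,save=None):
    c=read_camera(n)
    np.savez(''+n+'.npz',**{k:np.array(v) for k,v in c.items()})
    if save: cv2.imwrite('pics/'+save,c['img'][:,:,::-1])
    return c
E
python3 - <<'E'
from h import *
for n in("scene","top"):
    c=cam(n,n+'1.png'); print(n,c['K'].tolist(),c['origin'],c['attitude'])
    for t in ("ledge","long_plate_center","short_plate_center","jar_a","jar_b"):
        print(t,[(np.round(d['position']).tolist(),round(d['conf'],2)) for d in search_frame(t,n)])
print(get_obs())
E
```

```text
pics
scene [[368.3893655307045, 0.0, 257.2306993094843], [0.0, 368.3893655307045, 192.29177661815115], [0.0, 0.0, 1.0]] [ 1.18317946 -0.65338022  0.69107418] [-125.22725883   -1.38948037   46.19464826]
ledge [([251.0, 197.0], 0.98)]
long_plate_center [([141.0, 242.0], 0.86), ([186.0, 190.0], 0.86), ([226.0, 203.0], 0.65), ([248.0, 164.0], 0.55)]
short_plate_center [([296.0, 177.0], 0.64), ([366.0, 158.0], 0.43), ([97.0, 268.0], 0.22)]
jar_a [([210.0, 186.0], 0.58), ([273.0, 169.0], 0.48)]
jar_b [([210.0, 186.0], 0.58), ([273.0, 169.0], 0.48)]
top [[374.4400959923007, 0.0, 260.78921622038536], [0.0, 374.4400959923007, 187.1476094572797], [0.0, 0.0, 1.0]] [ 0.28605156 -0.01930364  1.36520185] [-1.68476041e+02  2.23749899e-02 -8.64675309e+01]
ledge [([257.0, 196.0], 0.96)]
long_plate_center [([291.0, 246.0], 0.88), ([299.0, 190.0], 0.7), ([223.0, 244.0], 0.59)]
short_plate_center [([221.0, 181.0], 0.95)]
jar_a [([295.0, 211.0], 0.57)]
jar_b [([295.0, 211.0], 0.57)]
{'time_s': 0.6, 'qpos': array([73.80142861, 18.39108158, -4.01759999, 83.10592347,  1.29720494,
       78.54392481, -3.26120207]), 'joint_velocities': array([-0.01207124, -0.01243664,  0.02285301, -0.05145153,  0.0846272 ,
       -0.08593708, -0.02192868]), 'effort': array([-1.95249586e-04, -4.90799260e+01, -4.02952703e-01, -3.12610781e+01,
       -6.36489317e-02,  3.37822794e-02,  2.37656832e-05]), 'tool_pos': array([ 0.19008962, -0.62159954,  0.22261058]), 'tool_rot': array([1.79995665e+02, 4.51299415e-03, 1.70079904e+01]), 'force': array([-0.64299974, -0.17634685, -0.19600162]), 'wrist_torque': array([-0.03094278,  0.0270659 ,  0.03464004]), 'grip_width': 0.08679050142673185}
```

View pics/scene1.png

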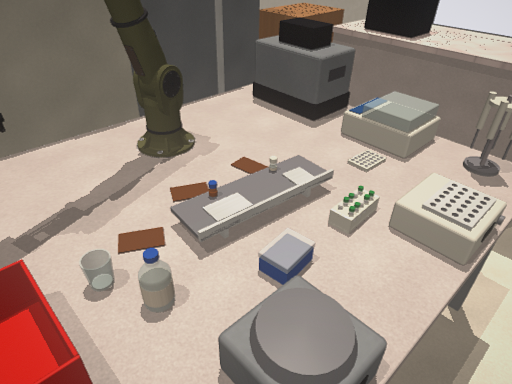

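View pics/top1.png

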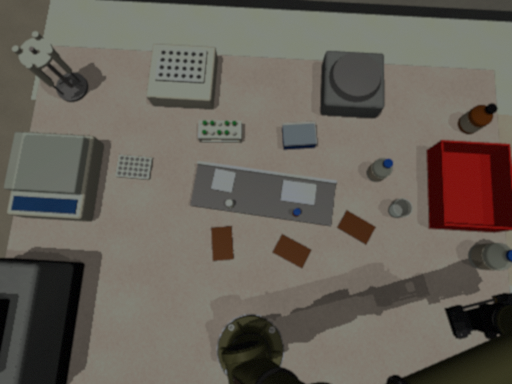

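Run:
```python
import cv2
a=cv2.imread('pics/top1.png')[140:270,170:340]; cv2.imwrite('pics/top1c.png',cv2.resize(a,None,fx=4.5,fy=4.5,interpolation=cv2.INTER_CUBIC))
```

```text
(no output)
```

View pics/top1c.png

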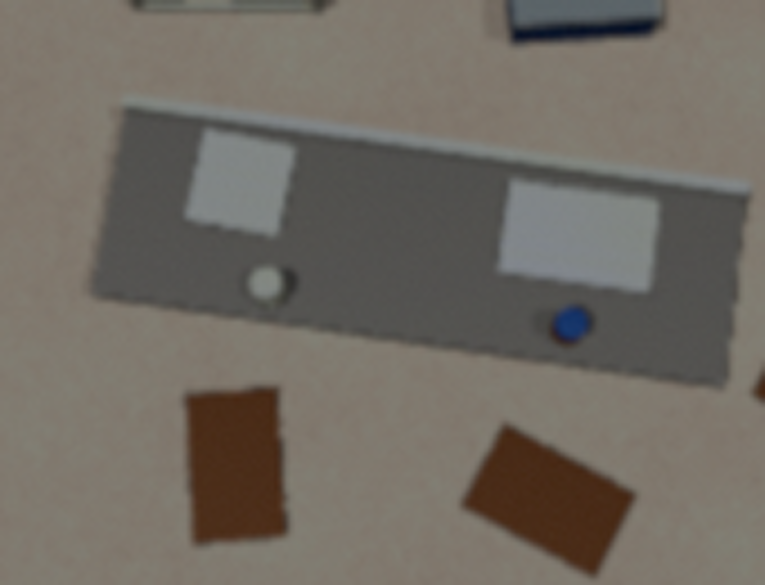

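The longer aluminium plate is at top (299,190) on the ledge, which fits: bare metal and longer than the plate at (223,181). The brown look-alikes at (222,243), (291,250) and (356,227) lie on the bench. The jars are white at (230,203) and amber with a blue cap at (297,212). The near open end for the long plate is on the right of the top image (−y). Next I measure.

```bash
cat >> h.py <<'E'
from scipy.spatial.transform import Rotation as Ro
def pix2plane(c,uv,z):
    K=np.array(c['K']);R=Ro.from_euler('xyz',np.array(c['attitude']),degrees=True).as_matrix();o=np.array(c['origin'])
    uv=np.atleast_2d(uv).astype(float)
    d=np.c_[(uv[:,0]-K[0,2])/K[0,0],(uv[:,1]-K[1,2])/K[1,1],np.ones(len(uv))]@R.T
    return o+d*((z-o[2])/d[:,2])[:,None]
def cloud(c):
    K=np.array(c['K']);R=Ro.from_euler('xyz',np.array(c['attitude']),degrees=True).as_matrix();z=c['z_map']
    v,u=np.mgrid[:z.shape[0],:z.shape[1]]
    return np.stack([(u-K[0,2])/K[0,0]*z,(v-K[1,2])/K[1,1]*z,z],-1)@R.T+np.array(c['origin'])
def rect(c,mask,z):
    cs,_=cv2.findContours(mask.astype(np.uint8),cv2.RETR_EXTERNAL,cv2.CHAIN_APPROX_NONE)
    k=max(cs,key=cv2.contourArea)
    p=pix2plane(c,k[:,0,:],z)[:,:2]
    return cv2.minAreaRect((p*1000).astype(np.float32)),p
E
python3 - <<'E'
from h import *
c=dict(np.load('top.npz')); img=c['img'].astype(int); P=cloud(c)
s=img.sum(2)
def blob(seed,mask):
    n,l=cv2.connectedComponents(mask.astype(np.uint8),connectivity=4); return l==l[seed[1],seed[0]]
for seed in((299,190),(223,181),(260,185)):print(seed,img[seed[1],seed[0]],P[seed[1],seed[0]])
pl=s>390
for n,seed in(('long',(299,190)),('short',(223,181))):
    m=blob(seed,pl); print(n,m.sum(),rect(c,m,.066)[0], P[m].mean(0))
hz=(P[...,2]>.045)
m=blob((260,185),hz&(P[...,0]>.3)); print('ledge',m.sum(),rect(c,m,.060)[0],np.median(P[m][:,2]))
print(cv2.boxPoints(rect(c,m,.060)[0]))
# scene cloud of things: above ledge
for n in('top','scene'):
    c=dict(np.load(n+'.npz'));P=cloud(c)
    for nm,seed in {'top':(('w',(230,202)),('a',(297,211))),'scene':(('a',(213,183)),('w',(273,160)))}[n]:
        print(n,nm,P[seed[1],seed[0]],c['img'][seed[1],seed[0]])
E
```

```text
(299, 190) [128 133 133] [ 0.54850363 -0.13797207  0.06572909]
(223, 181) [128 133 134] [0.5643239  0.13287359 0.06633901]
(260, 185) [81 80 77] [0.55806597 0.00080073 0.06564654]
long 568 ((540.9085083007812, -134.9154510498047), (110.30376434326172, 65.77940368652344), 85.18932342529297) [ 0.539686   -0.13427335  0.07089276]
short 319 ((567.2399291992188, 133.74661254882812), (65.12692260742188, 64.73815155029297), 82.13092803955078) [0.56778077 0.13362623 0.06638887]
ledge 6443 ((531.37451171875, -11.252593994140625), (504.4939270019531, 165.49725341796875), 85.21495819091797) 0.061523641787967875
[[ 427.87244 -255.7177 ]
 [ 592.79285 -269.5231 ]
 [ 634.8766   233.21251]
 [ 469.95618  247.01791]]
top w [0.48508539 0.09891497 0.10107108] [130 135 129]
top a [ 0.46691567 -0.1301641   0.11006904] [ 22  53 105]
scene a [ 0.47658956 -0.13047431  0.10489133] [ 61  95 170]
scene w [0.49540677 0.09551807 0.10143916] [137 129 115]
```

>>> {"op": "arm_command", "data": {"targets": [[[0.01, -0.009, 0, 0, 0, -1.5, 0], [0.03, -0.026, 0, 0, 0, -4, 0.3], [0.06, -0.052, 0, 0, 0, -8, 0.3], [0.09, -0.078, 0, 0, 0, -12, 0.3], [0.12, -0.104, 0, 0, 0, -16, 0.3], [0.15, -0.13, 0, 0, 0, -20, 0.3], [0.18, -0.157, 0, 0, 0, -24, 0.3], [0.21, -0.183, 0, 0, 0, -28, 0.3], [0.235, -0.205, 0, 0, 0, -31.5, 0.3], [0.255, -0.222, 0, 0, 0, -34, 0.3]]]}}

```text
time_s: 1.6
tool_pos: [0.3704, -0.3317, 0.2228]
tool_rot: [180.0, 0.0, 51.3]
force: [0.3, 0.1, -0.6]
grip_width: 0.0309
```

```bash
cat >> h.py <<'E'
LC=np.array([.5314,-.01125]);LY=np.radians(-4.785)
ux=np.array([np.cos(LY),np.sin(LY)]);uy=np.array([-np.sin(LY),np.cos(LY)])
def l2w(x,y): return LC+x*ux+y*uy
def w2l(p): d=np.asarray(p)[:2]-LC; return d@ux,d@uy
def to(x,y,z,yaw=np.degrees(LY)+90):
    o=get_obs(); R=Ro.from_euler('xyz',o['tool_rot'],degrees=True)
    t=np.r_[l2w(x,y),z]; d=R.inv().apply(t-o['tool_pos'])
    rv=(R.inv()*Ro.from_euler('xyz',[180,0,yaw],degrees=True)).as_rotvec(degrees=True)
    print('t',o['time_s'],'pos',o['tool_pos'].round(4),'rot',o['tool_rot'].round(2),'F',o['force'].round(2),'w',round(o['grip_width'],4),'local',np.round(w2l(o['tool_pos']),4))
    print('shift',d.round(4),'rv',rv.round(2))
E
python3 -c "
from h import *
to(.02,-.035,.16)"
```

```text
t 1.6 pos [ 0.3704 -0.3317  0.2228] rot [1.7997e+02 1.0000e-02 5.1340e+01] F [ 0.33  0.09 -0.63] w 0.0309 local [-0.1337 -0.3327]
shift [ 0.3329 -0.0383  0.0627] rv [ 3.000e-02  2.000e-02 -3.387e+01]
```

>>> {"op": "arm_command", "data": {"targets": [[[0.015, -0.002, 0, 0, 0, -2, 0.3], [0.05, -0.006, 0, 0, 0, -6, 0.3], [0.09, -0.01, 0.005, 0, 0, -10, 0.3], [0.13, -0.015, 0.01, 0, 0, -14, 0.3], [0.17, -0.02, 0.018, 0, 0, -18, 0.3], [0.21, -0.024, 0.026, 0, 0, -22, 0.3], [0.25, -0.029, 0.036, 0, 0, -26, 0.3], [0.29, -0.033, 0.046, 0, 0, -30, 0.3], [0.32, -0.037, 0.056, 0, 0, -33, 0.3], [0.333, -0.038, 0.063, 0, 0, -33.9, 0.3]]]}}

```text
time_s: 2.6
tool_pos: [0.5498, -0.0492, 0.1588]
tool_rot: [-180.0, -0.1, 85.2]
force: [0.3, 0.7, -0.2]
grip_width: 0.0304
```

```bash
python3 -c "
from h import *
c=cam('wrist','w1.png');print(c['origin'],c['attitude'])
cam('scene','scene2.png')
to(.02,-.035,.07)"
```

```text
[0.55598007 0.03186351 0.32025509] [ 1.63016831e+02  4.97487568e-02 -4.87967304e+00]
t 2.7 pos [ 0.5487 -0.051   0.1583] rot [-1.7987e+02 -5.0000e-02  8.5020e+01] F [-0.13 -0.33 -0.54] w 0.0301 local [ 0.0206 -0.0382]
shift [ 0.0031 -0.0004  0.0883] rv [-0.13 -0.05 -0.2 ]
```

View pics/w1.png

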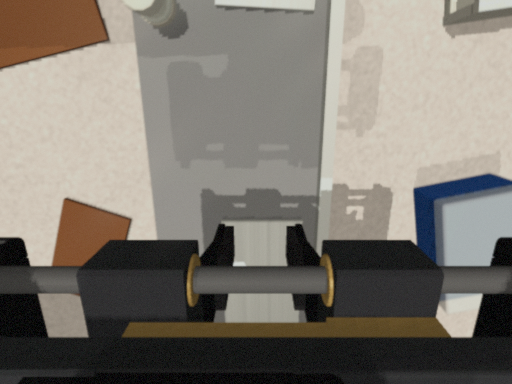

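View pics/scene2.png

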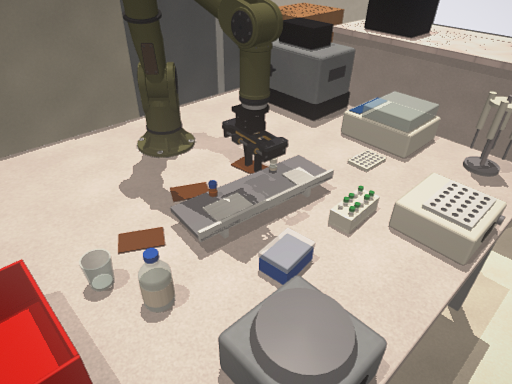

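The wrist view shows the long plate's rear edge at row ~220, columns ~220–303, square to the tool. I'll cross-check its position, then go down.

```bash
python3 -c "
from h import *
c=dict(np.load('wrist.npz'))
for uv,z in (((220,220),.066),((303,220),.066),((262,220),.066),((145,120),.06),((332,120),.075),((322,178),.075)):
  p=pix2plane(c,uv,z)[0]; print(uv,p.round(4),np.round(w2l(p),4))
"
```

```text
(220, 220) [ 0.5108 -0.0706  0.066 ] [-0.0156 -0.0609]
(303, 220) [ 0.5858 -0.077   0.066 ] [ 0.0597 -0.061 ]
(262, 220) [ 0.5488 -0.0738  0.066 ] [ 0.0226 -0.0609]
(145, 120) [0.4581 0.0224 0.06  ] [-0.0759  0.0274]
(332, 120) [0.6114 0.0103 0.075 ] [0.0779 0.0282]
(322, 178) [ 0.6023 -0.0365  0.075 ] [ 0.0728 -0.0193]
```

>>> {"op": "arm_command", "data": {"targets": [[[0.002, 0, 0.01, 0, 0, 0, 0.3], [0.004, 0, 0.025, 0, 0, 0, 0.3], [0.004, 0, 0.04, 0, 0, 0, 0.3], [0.004, 0, 0.055, 0, 0, 0, 0.3], [0.004, 0, 0.07, 0, 0, 0, 0.3], [0.004, 0, 0.08, 0, 0, 0, 0.3], [0.004, 0, 0.086, 0, 0, 0, 0.3], [0.004, 0, 0.09, 0, 0, 0, 0.3], [0.004, 0, 0.09, 0, 0, 0, 0.3]]]}}

```text
time_s: 3.6
tool_pos: [0.5493, -0.0479, 0.0692]
tool_rot: [-180.0, -0.0, 84.9]
force: [-0.3, -0.9, -0.2]
grip_width: 0.0307
```

```bash
python3 -c "
from h import *
c=cam('wrist','w2.png')
to(.02,-.035,.06)"
```

```text
t 3.65 pos [ 0.5496 -0.048   0.0697] rot [179.98   0.    84.91] F [-0.03  0.16  0.2 ] w 0.0302 local [ 0.0212 -0.0351]
shift [ 0.0001 -0.0012  0.0097] rv [ 0.02  0.   -0.3 ]
```

View pics/w2.png

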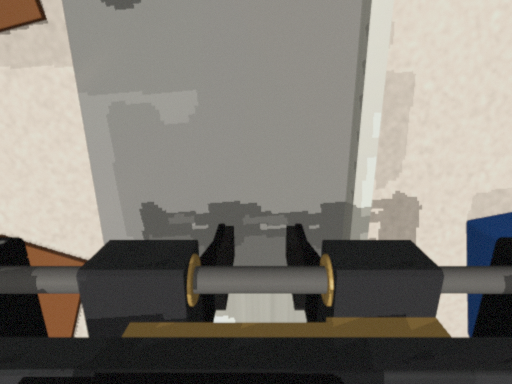

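Wrist and top agree to 2 mm: plate rear edge at local y ≈ −61 mm, centre x ≈ 21 mm. Next I feel for the ledge top with small steps.

>>> {"op": "arm_command", "data": {"targets": [[[0, 0, 0.002, 0, 0, 0, 0.3], [0, 0, 0.004, 0, 0, 0, 0.3], [0, 0, 0.005, 0, 0, 0, 0.3], [0, 0, 0.006, 0, 0, 0, 0.3], [0, 0, 0.007, 0, 0, 0, 0.3], [0, 0, 0.007, 0, 0, 0, 0.3]]]}}

```text
time_s: 4.25
tool_pos: [0.5493, -0.0481, 0.0624]
tool_rot: [-180.0, 0.0, 84.9]
force: [-0.2, -0.4, 0.5]
grip_width: 0.0304
```

>>> {"op": "arm_command", "data": {"targets": [[[0, 0, 0.0005, 0, 0, 0, 0.3], [0, 0, 0.001, 0, 0, 0, 0.3], [0, 0, 0.001, 0, 0, 0, 0.3]]]}}

```text
time_s: 4.55
tool_pos: [0.5493, -0.048, 0.0615]
tool_rot: [-180.0, 0.0, 84.9]
force: [-0.9, -0.3, 0.5]
grip_width: 0.0307
```

>>> {"op": "arm_command", "data": {"targets": [[[0, 0, 0.0005, 0, 0, 0, 0.3], [0, 0, 0.001, 0, 0, 0, 0.3], [0, 0, 0.001, 0, 0, 0, 0.3]]]}}

```text
time_s: 4.85
tool_pos: [0.5494, -0.0481, 0.0605]
tool_rot: [180.0, 0.0, 84.9]
force: [-0.3, -1.1, 0.1]
grip_width: 0.0303
```

>>> {"op": "arm_command", "data": {"targets": [[[0, 0, -0.0015, 0, 0, -0.3, 0.3], [-0.003, 0, -0.0015, 0, 0, -0.3, 0.3], [-0.007, 0, -0.0015, 0, 0, -0.3, 0.3], [-0.011, 0, -0.0015, 0, 0, -0.3, 0.3], [-0.014, 0, -0.0015, 0, 0, -0.3, 0.3], [-0.017, 0, -0.0015, 0, 0, -0.3, 0.3], [-0.02, 0, -0.0015, 0, 0, -0.3, 0.3], [-0.023, 0, -0.0015, 0, 0, -0.3, 0.3], [-0.026, 0, -0.0015, 0, 0, -0.3, 0.3], [-0.026, 0, -0.0015, 0, 0, -0.3, 0.3]]]}}

```text
time_s: 5.85
tool_pos: [0.547, -0.0745, 0.062]
tool_rot: [-180.0, 0.0, 85.2]
force: [-1.0, -1.5, 1.2]
grip_width: 0.0306
```

```bash
cat >> h.py <<'E'
def look(name):
    c=cam('top',name+'.png'); cs=cam('scene',name+'s.png')
    a=c['img'][140:270,170:340,::-1]; cv2.imwrite('pics/'+name+'c.png',cv2.resize(a,None,fx=4.5,fy=4.5,interpolation=cv2.INTER_CUBIC))
    a=cs['img'][120:270,130:350,::-1]; cv2.imwrite('pics/'+name+'sc.png',cv2.resize(a,None,fx=3.6,fy=3.6,interpolation=cv2.INTER_CUBIC))
E
python3 -c "
from h import *
look('p1')
to(.021,-.160,.062)"
```

```text
t 5.95 pos [ 0.5471 -0.0742  0.0621] rot [1.80e+02 2.00e-02 8.52e+01] F [-0.11  0.1  -0.02] w 0.0303 local [ 0.0209 -0.0615]
shift [-0.0985  0.0002  0.0001] rv [ 0.    0.02 -0.02]
```

View pics/p1c.png

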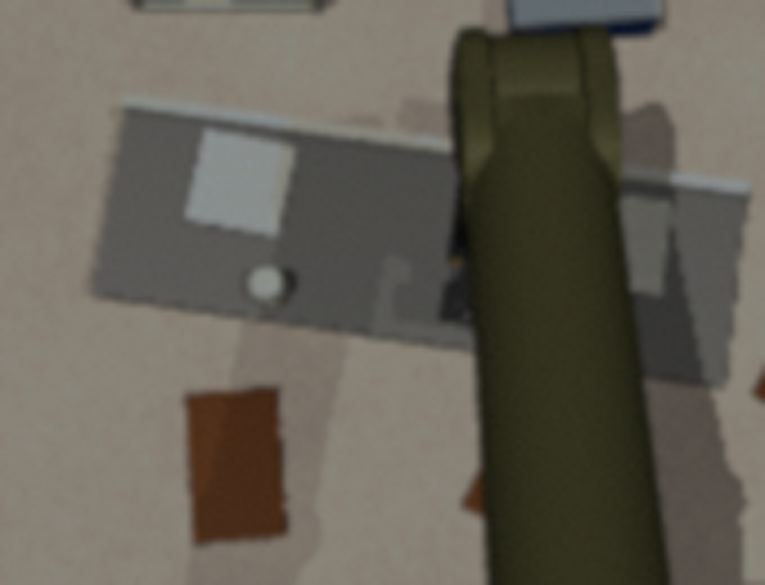

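View pics/p1sc.png

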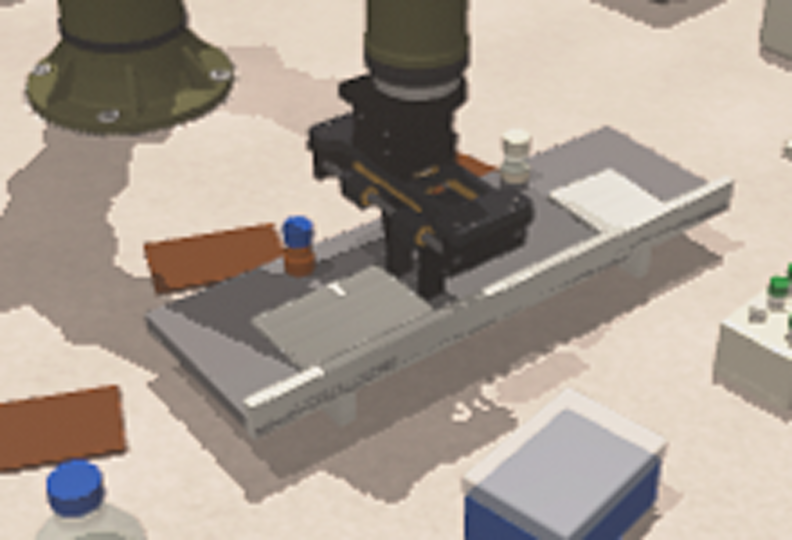

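The scene crop shows both fingertips against the plate's rear edge. The plate has moved ~11 mm, is lying flat and is still parallel to the ledge. I'll keep pushing slowly.

>>> {"op": "arm_command", "data": {"targets": [[[-0.003, 0, 0, 0, 0, 0, 0.3], [-0.007, 0, 0, 0, 0, 0, 0.3], [-0.011, 0, 0, 0, 0, 0, 0.3], [-0.015, 0, 0, 0, 0, 0, 0.3], [-0.019, 0, 0, 0, 0, 0, 0.3], [-0.023, 0, 0, 0, 0, 0, 0.3], [-0.027, 0, 0, 0, 0, 0, 0.3], [-0.031, 0, 0, 0, 0, 0, 0.3], [-0.035, 0, 0, 0, 0, 0, 0.3], [-0.039, 0, 0, 0, 0, 0, 0.3]]]}}

```text
time_s: 6.95
tool_pos: [0.5438, -0.1131, 0.062]
tool_rot: [180.0, 0.0, 85.2]
force: [0.1, 0.9, -0.1]
grip_width: 0.0304
```

>>> {"op": "arm_command", "data": {"targets": [[[-0.004, 0, 0, 0, 0, 0, 0.3], [-0.008, 0, 0, 0, 0, 0, 0.3], [-0.012, 0, 0, 0, 0, 0, 0.3], [-0.016, 0, 0, 0, 0, 0, 0.3], [-0.02, 0, 0, 0, 0, 0, 0.3], [-0.024, 0, 0, 0, 0, 0, 0.3], [-0.028, 0, 0, 0, 0, 0, 0.3], [-0.032, 0, 0, 0, 0, 0, 0.3], [-0.036, 0, 0, 0, 0, 0, 0.3], [-0.039, 0, 0, 0, 0, 0, 0.3]]]}}

```text
time_s: 7.95
tool_pos: [0.5405, -0.1521, 0.0621]
tool_rot: [-180.0, 0.0, 85.2]
force: [-0.3, 1.9, 0.6]
grip_width: 0.0302
```

```bash
python3 -c "
from h import *
look('p2')
to(.021,-.1605,.062)"
```

```text
t 8.05 pos [ 0.5404 -0.1526  0.062 ] rot [-1.7999e+02  4.0000e-02  8.5160e+01] F [ 0.36 -0.52  0.68] w 0.0303 local [ 0.0207 -0.1401]
shift [-0.0204  0.0003 -0.    ] rv [-0.01  0.04 -0.06]
```

View pics/p2c.png

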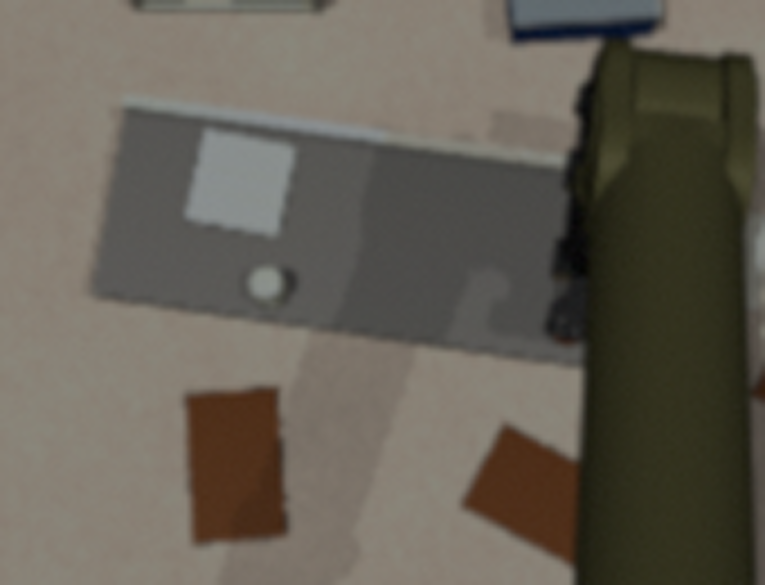

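View pics/p2sc.png

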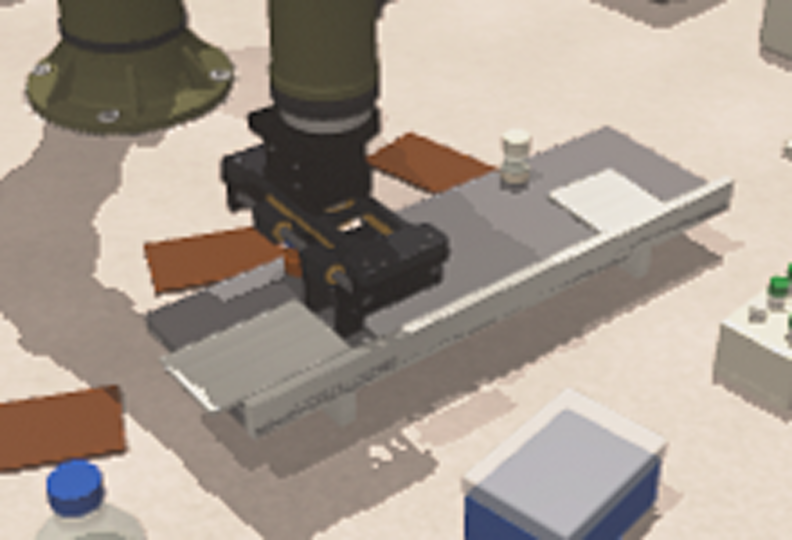

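The scene crop shows the plate flat and sticking out ~20 mm, with the jars and short plate where they were. I'll push the last 20 mm, slowing at the end, then draw back a little.

>>> {"op": "arm_command", "data": {"targets": [[[-0.003, 0, 0, 0, 0, 0, 0.3], [-0.006, 0, 0, 0, 0, 0, 0.3], [-0.009, 0, 0, 0, 0, 0, 0.3], [-0.012, 0, 0, 0, 0, 0, 0.3], [-0.015, 0, 0, 0, 0, 0, 0.3], [-0.017, 0, 0, 0, 0, 0, 0.3], [-0.019, 0, 0, 0, 0, 0, 0.3], [-0.02, 0, 0, 0, 0, 0, 0.3], [-0.02, 0, 0, 0, 0, 0, 0.3]]]}}

```text
time_s: 8.95
tool_pos: [0.5388, -0.172, 0.062]
tool_rot: [-180.0, 0.0, 85.2]
force: [1.0, -0.3, -0.8]
grip_width: 0.0308
```

>>> {"op": "arm_command", "data": {"targets": [[[0.003, 0, 0, 0, 0, 0, 0.3], [0.01, 0, 0, 0, 0, 0, 0.3], [0.02, 0, 0, 0, 0, 0, 0.3], [0.03, 0, 0, 0, 0, 0, 0.3], [0.04, 0, -0.003, 0, 0, 0, 0.3], [0.055, 0, -0.01, 0, 0, 0, 0.3], [0.07, 0, -0.03, 0, 0, 0, 0.3], [0.09, 0, -0.06, 0, 0, 0, 0.3], [0.11, 0, -0.09, 0, 0, 0, 0.3], [0.13, 0, -0.11, 0, 0, 0, 0.3]]]}}

```text
time_s: 9.95
tool_pos: [0.5507, -0.0399, 0.175]
tool_rot: [179.8, 0.0, 85.3]
force: [-0.2, 0.4, -0.1]
grip_width: 0.0303
```

>>> {"op": "arm_command", "data": {"targets": [[[0.03, 0, 0, 0, 0, 0, 0.3], [0.06, 0, 0, 0, 0, 0, 0.3], [0.09, 0, 0, 0, 0, 0, 0.3], [0.11, 0, 0, 0, 0, 0, 0.3], [0.12, 0, 0, 0, 0, 0, 0.3], [0.12, 0, 0, 0, 0, 0, 0.3]]]}}

```text
time_s: 10.55
tool_pos: [0.5595, 0.0799, 0.1725]
tool_rot: [180.0, -0.0, 85.4]
force: [-0.1, -0.9, -0.2]
grip_width: 0.0308
```

```bash
python3 -c "
from h import *
look('p3')
to(.021,-.1605,.062)"
```

```text
t 10.65 pos [0.5598 0.0767 0.1721] rot [1.7999e+02 6.0000e-02 8.5170e+01] F [ 0.01 -0.75  0.47] w 0.0305 local [0.021 0.09 ]
shift [-2.504e-01  2.000e-04  1.104e-01] rv [ 0.01  0.06 -0.04]
```

View pics/p3c.png

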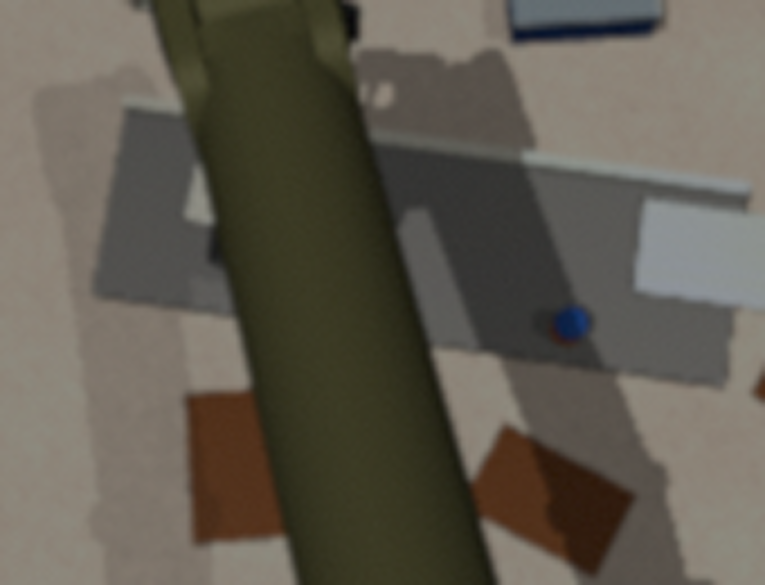

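View pics/p3sc.png

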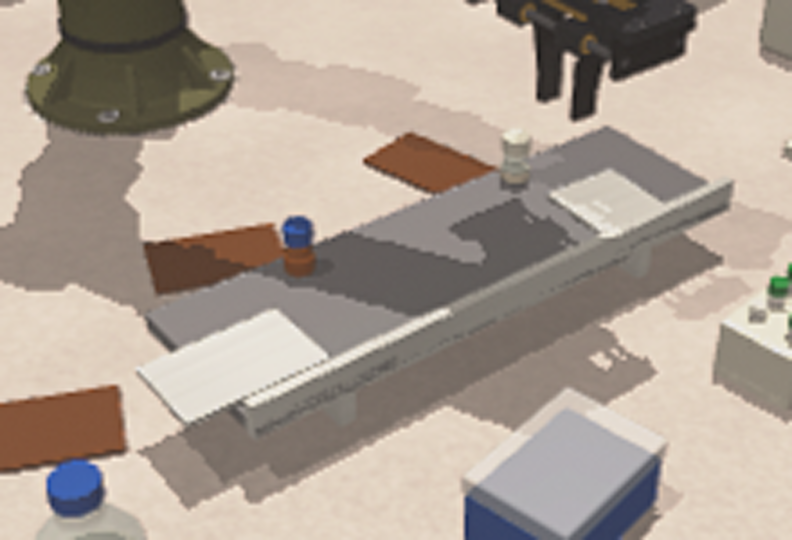

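```bash
python3 -c "
from h import *
c=dict(np.load('top.npz')); s=c['img'].astype(int).sum(2); 
# seed at expected centre
pl=(s>390); n,l=cv2.connectedComponents(pl[:, :].astype(np.uint8),connectivity=4)
m=l==l[198,328]; print(m.sum()); ys,xs=np.nonzero(m); print(xs.min(),xs.max(),ys.min(),ys.max())
c0=pix2plane(c,(np.array([[640,200],[636,293]])/4.5+[170,140]),.066)
for p in c0: print(np.round(w2l(p),4))
a=c['img'][165:235,290:370,::-1]; cv2.imwrite('pics/p3z.png',cv2.resize(a,None,fx=9,fy=8,interpolation=cv2.INTER_CUBIC))
"
```

```text
14681
284 482 88 350
[ 0.0543 -0.1687]
[-0.0198 -0.1743]
```

View pics/p3z.png

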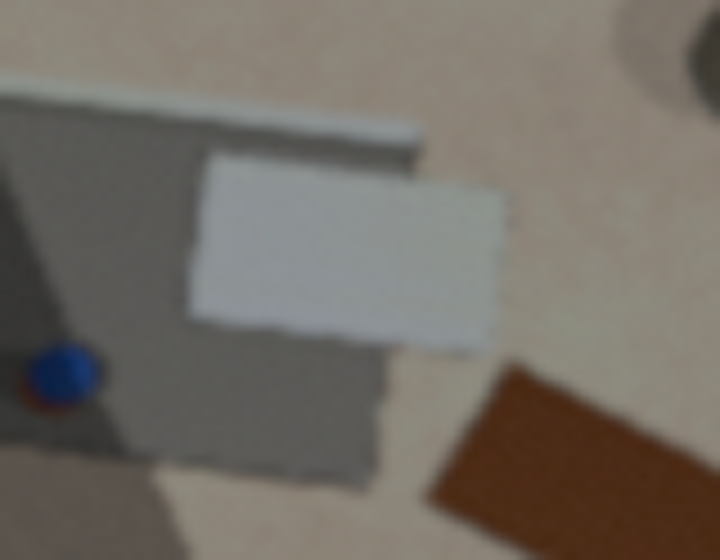

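```bash
python3 -c "
from h import *
c=dict(np.load('top.npz'))
q=lambda u,v:(u/9+290-.45,v/8+165-.45)
for u,v,z in((208,155,.066),(508,190,.066),(492,352,.066),(190,320,.066),(418,128,.075),(368,485,.06)):
  print(np.round(np.array(w2l(pix2plane(c,q(u,v),z)[0]))*1000,1))
i=c['img'].astype(int); m=((i[...,2]-i[...,0])>0)&(i.sum(2)>330)
n,l=cv2.connectedComponents(m.astype(np.uint8),connectivity=4); m=l==l[197,325]
r,p=rect(c,m,.066); print(m.sum(),r,np.round(np.array(w2l(np.array(r[0])/1000))*1000,1))
"
```

```text
[  56.4 -170. ]
[  57.7 -288.6]
[ -15.2 -289.7]
[ -18.1 -171.8]
[  78.3 -249.1]
[ -79.3 -249.2]
659 ((532.4530029296875, -240.68856811523438), (118.13301086425781, 76.3406753540039), 85.27897644042969) [  20.2 -228.6]
```

Plate centre is at local y ≈ −229 mm and its far end at ≈ −289 mm; the ledge end is at −249 mm, so the overhang is ~40 mm. Yaw is 85.28° against 85.22° for the ledge. I'll lift well clear, check the rest and hand in.

>>> {"op": "arm_command", "data": {"targets": [[[0, 0, -0.02, 0, 0, 0, 0.3], [0, 0, -0.05, 0, 0, 0, 0.3], [0, 0, -0.08, 0, 0, 0, 0.3], [0, 0, -0.1, 0, 0, 0, 0.3], [0, 0, -0.1, 0, 0, 0, 0.3], [0, 0, -0.1, 0, 0, 0, 0.3]]]}}

```text
time_s: 11.25
tool_pos: [0.5598, 0.0761, 0.2717]
tool_rot: [180.0, 0.0, 85.1]
force: [-0.7, -0.9, -1.0]
grip_width: 0.0303
```

```bash
python3 -c "
from h import *
look('p4')
a=cv2.imread('pics/scene1.png').astype(int);b=cv2.imread('pics/p4s.png').astype(int)
for n,(u,v) in dict(jarA=(210,186),jarW=(273,164),short=(298,176),bottle=(155,280),rack=(355,208),tip=(287,257),beaker=(97,268)).items():
  A=a[v-14:v+14,u-14:u+14].astype(np.float32);B=b[v-20:v+20,u-20:u+20].astype(np.float32)
  r=cv2.matchTemplate(B,A,cv2.TM_CCOEFF_NORMED); print(n,cv2.minMaxLoc(r)[1::2], '(6,6)=unmoved')
print(get_obs()['force'],get_obs()['tool_pos'])
"
```

```text
jarA (0.9412984848022461, (6, 6)) (6,6)=unmoved
jarW (0.9708898663520813, (6, 6)) (6,6)=unmoved
short (0.9676221013069153, (6, 6)) (6,6)=unmoved
bottle (0.9992278218269348, (6, 6)) (6,6)=unmoved
rack (0.9975904226303101, (6, 6)) (6,6)=unmoved
tip (0.9992191195487976, (6, 6)) (6,6)=unmoved
beaker (0.999008297920227, (6, 6)) (6,6)=unmoved
[-0.72727675  0.94023666  0.66176763] [0.5590847  0.07642928 0.27052251]
```

View pics/p4s.png

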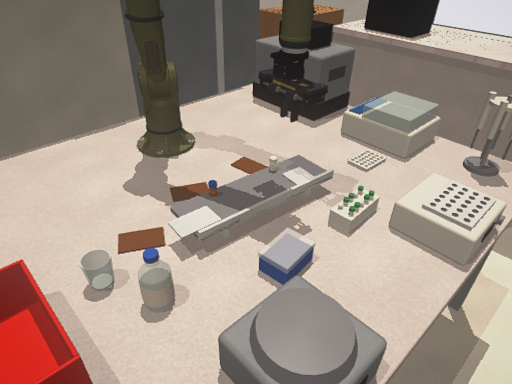

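The plate lies flat and overhanging at (195,220), everything else is in place and the arm is clear, so I'm handing in.

```bash
python3 -c "
from h import *
print(sign_off())"
```

```text
the job is handed in; nothing more can be done
None
```

I pushed the longer aluminium plate along the ledge with both fingertips on its rear edge, away from the shorter plate. I then backed off, lifted clear and handed the job in; the arm's last move ended at about 11.3 s.

- **Plate position:** the last measurement showed about 39–40 mm of its 120 mm past the end of the ledge, which is a third. It lies flat and within about 0.1° of square by the top camera's outline fit; hand-picked corners were rougher, up to about 2°.
- **Other things:** matching the scene image against the first one showed both jars, the short plate, bottle, rack, tip box and beaker unmoved. I checked the well plate and the brown look-alikes only by eye, and they look unchanged.
- **Forces:** every reading I saw was at noise level, about 2 N or less.
- **Limits of the checks:** before the push, the wrist and top cameras differed by about 2 mm. At the end the arm hid the short plate from the top camera, so only the scene camera confirms that it stayed put.

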